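# Make up a taco kit and a pasta kit

## Task

Make up two cooking kits from the stock on the worktop: the taco kit in the blue tray gets the red-capped chilli bottle, standing in the small cork-lined compartment, and the lime in the large one; the pasta kit in the yellow tray gets the green-capped herb jar, standing in the small cork-lined compartment, and the garlic bulb in the large one. Set each thing down gently, without dropping it, on the floor of its compartment, clear of the rim and divider's top. Leave the orange-capped jar, the lemon and the salt shaker where they are.

Things in the scene. Friction and masses are not known exactly. Their poses are not given: they have to be found in the camera images.
- blue_tray: taco kit tray: low blue tray, fixed, 86 (x) by 156 mm (y), wire handles at the y ends stand out 15 mm more. Origin: centre of underside, z up. Floor 4 mm thick; rim and divider 4 mm thick, 12 mm above worktop. Two compartments, 78 mm in x: SMALL, cork-lined, 62 mm in y, centred at (0, -43 mm); LARGE, 82 mm in y, centred at (0, +33 mm). May be turned any way round.
- yellow_tray: pasta kit tray: low yellow tray, fixed, 86 (x) by 156 mm (y), wire handles at the y ends stand out 15 mm more. Origin: centre of underside, z up. Floor 4 mm thick; rim and divider 4 mm thick, 12 mm above worktop. Two compartments, 78 mm in x: SMALL, cork-lined, 62 mm in y, centred at (0, -43 mm); LARGE, 82 mm in y, centred at (0, +33 mm). May be turned any way round.
- chilli_mid (a point): centre, half-way up (54 mm above its foot), of the chilli bottle: round bottle, red cap, reddish powder, 40 mm diameter, 108 mm tall with the 22 mm cap, standing on the worktop, z up its axis, 0.14 kg, give or take 30 %; its foot is slightly uneven, so it may lean 3 degrees.
- herb_jar_mid (a point): centre, half-way up (49 mm above its foot), of the herb jar: square clear jar with rounded edges and GREEN cap, 40 x 40 mm, 98 mm tall with the 21 mm cap, standing; x and y square to its sides, z up; 0.14 kg, give or take 30 %; its foot is slightly uneven, so it may lean 3 degrees.
- lime_fruit_mid (a point): centre of the lime: green fruit lying on its side, 52 mm along its x, 45 mm along its y, 45 mm high; firm, about 0.05 kg.
- garlic_bulb_mid (a point): centre, half-way up (29.5 mm above its foot), of the garlic bulb: whitish pink, 60 mm across, widest in its lower half, tapering to a stalk at the top, 59 mm high; firm, about 0.04 kg.
- orange_jar_mid (a point): bystander: centre, half-way up, of a square spice jar like the herb jar but with an ORANGE cap, 40 x 40 x 98 mm; stays where it is.
- lemon_fruit_mid (a point): bystander: centre of the yellow lemon, 78 x 55 x 56 mm high; stays where it is.
- shaker_mid (a point): bystander: centre, half-way up, of the salt shaker with grey dome top, 44 mm diameter, 90 mm tall; stays where it is.

How it is judged (in metres and radians):
At the end, for the whole second after the job is handed in: Each thing released, at rest on its compartment's floor: chilli bottle (blue) and herb jar (yellow) upright in 0.17 rad, centred in the small one within 21 mm in x, 13 in y; in the large ones lime (blue) within 19 and 21 mm, garlic (yellow) within 15 and 17 (x of chilli_mid in the frame of blue_tray between -0.021 and 0.021 m and y of chilli_mid in the frame of blue_tray between -0.056 and -0.03 m and z of chilli_mid in the frame of blue_tray between 0.053 and 0.063 m and angle between each of chilli_mid, herb_jar_mid's own z axis and vertical below 0.17 rad and x of herb_jar_mid in the frame of yellow_tray between -0.021 and 0.021 m and y of herb_jar_mid in the frame of yellow_tray between -0.056 and -0.03 m and z of herb_jar_mid in the frame of yellow_tray between 0.048 and 0.058 m and x of lime_fruit_mid in the frame of blue_tray between -0.019 and 0.019 m and y of lime_fruit_mid in the frame of blue_tray between 0.012 and 0.054 m and z of lime_fruit_mid in the frame of blue_tray between 0.018 and 0.036 m and x of garlic_bulb_mid in the frame of yellow_tray between -0.015 and 0.015 m and y of garlic_bulb_mid in the frame of yellow_tray between 0.016 and 0.05 m and z of garlic_bulb_mid in the frame of yellow_tray between 0.022 and 0.04 m and linear speed of each of chilli, lime_fruit, herb_jar, garlic_bulb below 0.03 m/s and contact force between the fingers and chilli below 0.1 N and contact force between the fingers and lime_fruit below 0.1 N and contact force between the fingers and herb_jar below 0.1 N and contact force between the fingers and garlic_bulb below 0.1 N); the robot touches nothing.
It fails at once if the orange-capped jar was knocked or moved (distance of orange_jar_mid from where it was at the start of the episode above 0.03 m).
It fails at once if the lemon was knocked or moved (distance of lemon_fruit_mid from where it was at the start of the episode above 0.03 m).
It fails at once if the salt shaker was knocked or moved (distance of shaker_mid from where it was at the start of the episode above 0.03 m).
It fails at once if one of the four things was dropped or thrown (over 0.7 m/s while not held) ((linear speed of chilli above 0.7 m/s and contact force between the fingers and chilli below 0.05 N) or (linear speed of lime_fruit above 0.7 m/s and contact force between the fingers and lime_fruit below 0.05 N) or (linear speed of herb_jar above 0.7 m/s and contact force between the fingers and herb_jar below 0.05 N) or (linear speed of garlic_bulb above 0.7 m/s and contact force between the fingers and garlic_bulb below 0.05 N)).
It also fails if it takes over 112 s, if anything falls off the work surface, if the arm or the gripper's body presses on something with over 40 N, if the wrist force passes 120 N, or if a joint passes its speed limit or range.

## Robot

A 7-joint arm with a two-finger parallel gripper is mounted at the origin on a cart in front of the work surface, level with it; the furniture and walls round the work are solid. World frame = base frame: x ahead of the robot, y to its left, z up, the work surface at z = 0. Lengths are in mm, angles in degrees, forces in N, time in s.
With the tool pointing down it reaches from about 350 to 900 mm from the base axis. Payload 8.1 kg.
Tool frame: the origin (TCP) lies on the centre line of the jaws, within the pads' length; the fingertips stand 11 mm ahead of it and the grasp point (between the pads) lies 8 mm behind it; z points along the fingers, y is the line along which they close (so a half turn about z gives the same grasp; the last joint's range is limited). The gripper opens to 85 mm and grips with 20 to 120 N. Pads are 22 mm wide; open, the fingers measure 114 mm over their backs; the gripper's body (76 mm by 85 mm) begins 54 mm behind the grasp point. The pads swing forward as they close: fully open they stand 13 mm farther back than shut.
Start: joints at [69.408, 24.895, 1.432, 90.138, -0.665, 64.973, -4.303], TCP at [158.717, -604.526, 204.023] pointing down, gripper open.
Joint ranges: [-149.89, 149.89], [-25.12, 119.58], [-72.63, 75.52], [4.76, 147.25], [-75.54, 255.54], [6.69, 114.76], [-157.13, 157.13]. Speed limits (degrees/s): [127.2, 127.2, 172.46, 172.46, 180, 180, 180].

## Interface

Orientations are given as a 3x3 rotation matrix whose columns are the frame's x, y, z axes.
In Python, from station import env gives the robot as it stands. The module is installed in compiled form; this text tells all that it offers.
- The arm moves only by the tool arm_command, never from a script. Its argument "moves" is a list that holds one entry, the list of rows, each a list of 5 numbers: the gripper command: -1 is fully open, 1 is shut, values between are in proportion, then the shift along the tool's x, y, z in cm, then the turn about the tool's z in units of 6 degrees (1.0 is 6 degrees). In form: [[[gripper, tx, ty, tz, turn], ...]]. A call has 1 to 12 rows; each row shifts and turns the commanded pose from where the row before left it, along the tool's axes as they then stand; what a row does not reach is not made up. A row lasts 1/12 s, in which the tool goes at most 41.7 mm and 7.16 degrees, less where a joint would pass 70% of its speed; a pose out of reach is approached as far as the arm can. A call is refused whole if a number of a shift passes 4.17 or a number of a turn 1, either way. A call with a gripper value outside its range is refused whole. The fingers move at their own pace and stop on an object; "squeeze" is the grip in N (left out, the last holds). Time passes only in rows, so rows that do not move let the fingers close. It gives the time, the measured TCP pose, the force, the opening and the grip force at its end, in the units of the state.
- env.get_state(): the state, without advancing time (a new reading comes with each control period).
- env.capture(name): name is "side" or "top" or "wrist"; returns a dict with "image" (400x640x3 uint8, red, green, blue), "range_z" (400x640 float32, mm along the optical axis (not along the pixel's ray), 0 where there is no reading), "mtx" (3x3 intrinsics, pixels), "k1" (the pictures are not rectified: a ray, as slopes to the right and down, at radius r is drawn at 1 + k1 r^2 times it, then the intrinsics apply), "rvec" (rotation vector, rad) and "tvec" (3), from world to camera coordinates, as OpenCV has them. Camera axes: x right, y down, z forward; pixel columns grow to the right and rows downward; lengths in mm; the calibration is good to about 2 mm. A picture is of the moment at which its call begins.
- env.sign_off(): hands the job in; it is judged then, once.
The state is a dict: "t": time; "qpos": joint angles; "joint_vel": joint speeds; "tau": joint torques, N m; "ee_pos": TCP position; "eef_rot": TCP orientation; "force": force on the tool from outside, world axes, zero at the start; "wrist_torque": the same for the moment, N m; "width": opening from 0.0 (shut) to 1.0 (fully open); "finger_force": force on a finger pad.
Only numpy, scipy, OpenCV 4.12 (cv2) and the standard library are available. Lean on these libraries where they do the work, as an engineer would, in place of code of your own. Each camera call takes 0.05 s, during which the arm holds its last target. There are 200 camera calls.

## Working session

There is one attempt and no reset: what is moved stays moved. The work goes in short steps, Python scripts to look and compute and a tool call to move; the robot and the scene stay as the last step left them, time stands still between calls to the robot, and variables do not carry over. Pictures are saved under pics/ and viewed, at most 14 in all, crops included, and the job is handed in when it is done.

Besides the shell and the picture viewer there is one more tool, called after "Call:" by a JSON object that holds its "name" and its "arguments", one argument or row to a line. arm_command: Moves the arm, as the interface text tells. Its arguments: {"type":"object","properties":{"moves":{"type":"array"},"squeeze":{"type":"number"}},"required":["moves"]}

```bash
mkdir -p pics
cat > h.py <<'E'
import numpy as np, cv2
from station import env
def cap(n,save=None):
    c=env.capture(n)
    if save: cv2.imwrite('pics/'+save,c['image'][:,:,::-1])
    return c
def world(c):
    h,w=c['range_z'].shape
    v,u=np.mgrid[:h,:w].astype(np.float64)
    k=c['k1'];K=np.array(c['mtx'],float)
    p=cv2.undistortPoints(np.stack([u.ravel(),v.ravel()],1)[:,None],K,np.array([k,0,0,0,0.]))[:,0]
    z=c['range_z'].ravel().astype(float)
    P=np.c_[p*z[:,None],z]
    R=cv2.Rodrigues(np.array(c['rvec'],float).reshape(3))[0]
    W=(P-np.array(c['tvec']).reshape(3))@R
    W[z==0]=np.nan
    return W.reshape(h,w,3)
E
python3 - <<'E'
from h import *
for n in('top','side'):
    c=cap(n,n+'1.png');W=world(c);np.savez(n+'1.npz',W=W,im=c['image'])
    print(n,c['k1'],np.nanmin(W.reshape(-1,3),0),np.nanmax(W.reshape(-1,3),0))
s=env.get_state();print(s)
E
```

```text
top -0.01075663047467442 [ -132.32029675 -1393.32006782  -926.29101141] [ 945.20968649 1176.99851888  475.48136061]
side -0.07846918994463851 [-1011.20833613  -654.65539531  -917.0995873 ] [ 945.58468947 1845.87520285  595.2636776 ]
{'t': 0.1, 'qpos': array([69.40851903, 24.93288871,  1.43171608, 90.18272827, -0.6636786 ,
       64.97291734, -4.30272238]), 'joint_vel': array([-0.04488386, -0.06557877,  0.03314729, -0.12673417, -0.00424473,
        0.03523656, -0.02201013]), 'tau': array([ 3.06354414e-03, -6.71751451e+01,  1.02828059e+00, -3.16905284e+01,
        1.58191589e-02,  7.16133436e-03,  7.04183344e-05]), 'ee_pos': array([ 158.54688172, -604.06290441,  203.30781892]), 'eef_rot': array([[ 9.67228701e-01,  2.53906267e-01, -4.97753677e-04],
       [ 2.53906711e-01, -9.67227826e-01,  1.30913608e-03],
       [-1.49043351e-04, -1.39261699e-03, -9.99999019e-01]]), 'force': array([ 0.87917319, -0.11233461, -0.729674  ]), 'wrist_torque': array([-0.01805145,  0.04505856, -0.00270062]), 'finger_force': 0.0, 'width': 0.9988934985329923}
```

View pics/top1.png

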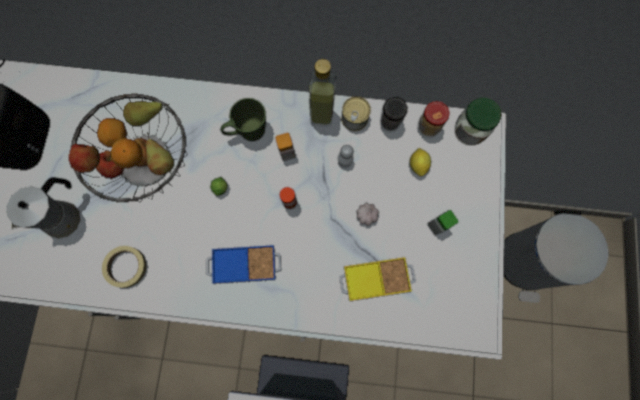

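View pics/side1.png

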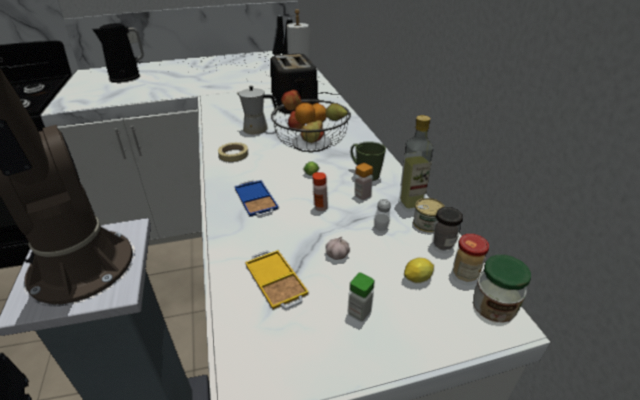

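The top view shows the blue tray at about (243,265) and the yellow tray at (378,279), with cork on the right of both. The chilli bottle is at (288,197), lime (219,186), garlic (368,214), herb jar (445,222), orange jar (285,147), shaker (346,155) and lemon (420,162). Next I'll measure them.

```bash
cat > m.py <<'E'
from h import *
d=np.load('top1.npz');W=d['W'];im=d['im']
hsv=cv2.cvtColor(im,cv2.COLOR_RGB2HSV)
def roi(u0,u1,v0,v1,zmin=10,zmax=200):
    w=W[v0:v1,u0:u1];m=(w[...,2]>zmin)&(w[...,2]<zmax);return w[m],hsv[v0:v1,u0:u1][m],im[v0:v1,u0:u1][m]
print('plane z',np.nanmedian(W[225:235,100:200,2]),np.nanmedian(W[225:235,300:320,2]))
for n,b in dict(chilli=(275,305,182,214),lime=(207,232,174,198),garlic=(352,384,200,230),herb=(424,462,205,238),orange=(272,300,130,164),shaker=(335,358,142,170),lemon=(407,435,145,178)).items():
    w,h,_=roi(*b);zt=np.percentile(w[:,2],97)
    t=w[w[:,2]>zt-8]
    r=cv2.minAreaRect(t[:,:2].astype(np.float32)); r2=cv2.minAreaRect(w[:,:2].astype(np.float32))
    print(n,len(w),'ztop %.0f'%zt,'topmid',((t.min(0)+t.max(0))/2).round(0)[:2],'rect',np.round(r[0]),np.round(r[1]),round(r[2]),'all',np.round(r2[0]),np.round(r2[1]),round(r2[2]))
for n,b,lo,hi in (('blue',(200,290,235,295),100,130),('yellow',(335,420,250,310),22,35)):
    u0,u1,v0,v1=b;hh=hsv[v0:v1,u0:u1];w=W[v0:v1,u0:u1]
    m=(hh[...,0]>lo)&(hh[...,0]<hi)&(hh[...,1]>190)&(hh[...,2]>60)
    ck=(hh[...,0]>5)&(hh[...,0]<20)&(hh[...,1]>60)&(hh[...,1]<200)
    ck=cv2.morphologyEx(ck.astype(np.uint8),cv2.MORPH_OPEN,np.ones((5,5)))>0
    r=cv2.minAreaRect(w[(m|ck)][:,:2].astype(np.float32)); rc=cv2.minAreaRect(w[ck][:,:2].astype(np.float32))
    print(n,m.sum(),ck.sum(),r,'cork',rc,w[ck].mean(0))
E
python3 m.py
```

```text
plane z -2.0470257590904537 -1.2153612196982793
chilli 310 ztop 109 topmid [613.  73.] rect [613.  73.] [36. 36.] 39 all [612.  73.] [38. 36.] 58
lime 265 ztop 44 topmid [634. 254.] rect [634. 256.] [33. 32.] 52 all [635. 254.] [43. 44.] 41
garlic 392 ztop 50 topmid [ 605. -127.] rect [ 607. -126.] [34. 31.] 65 all [ 606. -127.] [56. 54.] 87
herb 455 ztop 100 topmid [ 599. -312.] rect [ 599. -313.] [37. 39.] 39 all [ 600. -309.] [42. 44.] 39
orange 397 ztop 99 topmid [750.  99.] rect [750.  99.] [38. 38.] 21 all [749.  98.] [40. 41.] 26
shaker 306 ztop 88 topmid [748. -57.] rect [747. -57.] [29. 27.] 56 all [744. -57.] [39. 39.] 40
lemon 471 ztop 55 topmid [ 758. -251.] rect [ 758. -251.] [46. 38.] 4 all [ 757. -250.] [64. 57.] 46
blue 502 696 ((449.6632385253906, 167.30296325683594), (76.75390625, 145.26364135742188), 10.663277626037598) cork ((457.70037841796875, 124.49835968017578), (73.22125244140625, 55.92647933959961), 11.934652328491211) [nan nan nan]
yellow 239 698 ((453.183349609375, -169.38211059570312), (75.31620788574219, 145.5302276611328), 16.58765983581543) cork ((461.5729675292969, -210.87789916992188), (73.57841491699219, 58.316184997558594), 14.1472806930542) [nan nan nan]
```

Call:
{"name": "arm_command", "arguments": {
  "moves": [
    [[-1,3.2,-2,0,0],[-1,3.2,-2,0,0],[-1,3.2,-2,0,0],[-1,3.2,-2,0,0],[-1,3.2,-2,0,0],[-1,3.2,-2,0,0],[-1,3.2,-2,0,0],[-1,3.2,-2,0,0],[-1,3.2,-2,0,0],[-1,3.2,-2,0,0],[-1,3.2,-2,0,0],[-1,3.2,-2,0,0]]
  ],
  "squeeze": 25
}}

```text
t: 1.1
ee_pos: [469.9, -273.3, 203.8]
eef_rot: [[0.967, 0.254, -0.0], [0.254, -0.967, 0.0], [-0.0, -0.0, -1.0]]
force: [0.2, -1.1, -0.2]
width: 1.003
finger_force: 0.0
```

```bash
cat > go.py <<'E'
import sys
from h import *
s=env.get_state();p=s['ee_pos'];R=s['eef_rot']
yaw=np.degrees(np.arctan2(R[1,0],R[0,0]))
print('t %.1f'%s['t'],p.round(1),'yaw %.1f'%yaw,'w %.2f ff %.1f'%(s['width'],s['finger_force']),'F',np.round(s['force'],1),'tilt',R[:2,2].round(3))
a=list(map(float,sys.argv[1:]))
if a:
    psi=np.radians(yaw);d=np.array(a[:3])-p
    c,si=np.cos(psi),np.sin(psi)
    print('cm tool x %.2f y %.2f z %.2f'%((d[0]*c+d[1]*si)/10,(d[0]*si-d[1]*c)/10,-d[2]/10),'turn %.2f'%((yaw-a[3])/6 if len(a)>3 else 0))
E
python3 go.py 600 -140 190 14.5
```

```text
t 1.1 [ 469.9 -273.3  203.8] yaw 14.7 w 1.00 ff 0.0 F [ 0.2 -1.1 -0.2] tilt [-0.  0.]
cm tool x 15.96 y -9.59 z 1.38 turn 0.03
```

Call:
{"name": "arm_command", "arguments": {
  "moves": [
    [[-1,3.4,-2.1,0,0],[-1,3.4,-2.1,0,0],[-1,3.4,-2.1,0,0],[-1,3.4,-2.1,0,0],[-1,3.2,-2.2,0,0],[-1,0,0,0,0],[-1,0,0,0,0]]
  ]
}}

```text
t: 1.68
ee_pos: [605.7, -126.5, 203.1]
eef_rot: [[0.966, 0.259, -0.001], [0.259, -0.966, 0.001], [-0.0, -0.002, -1.0]]
force: [-0.5, -0.5, 0.4]
width: 1.001
finger_force: 0.0
```

```bash
cat > wr.py <<'E'
import sys
from h import *
c=cap('wrist',sys.argv[1]+'.png');np.savez(sys.argv[1]+'.npz',W=world(c),im=c['image'])
E
python3 wr.py w1; python3 go.py 606 -127 60 14.5
```

```text
t 1.7 [ 604.6 -128.9  203.2] yaw 14.8 w 1.00 ff 0.0 F [-0.1 -0.4 -0.4] tilt [-0.001  0.   ]
cm tool x 0.18 y -0.15 z 14.32 turn 0.05
```

View pics/w1.png

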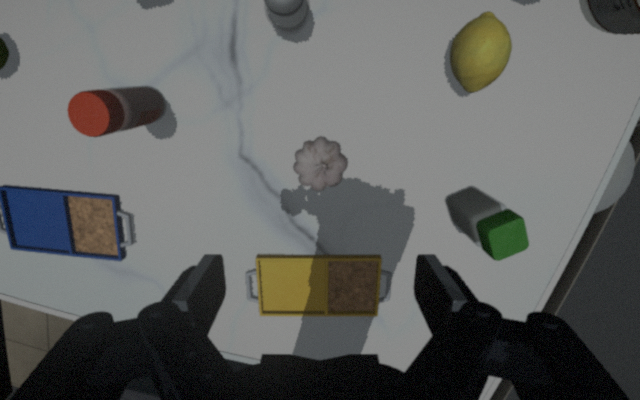

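The wrist view shows garlic at (320,163) and the yellow tray at (320,285), square to the tool. The blue tray is at (65,222) and the herb cap at (502,234). I'll refine positions from it.

```bash
cat > m2.py <<'E'
from h import *
d=np.load('w1.npz');W=d['W'];im=d['im'];hsv=cv2.cvtColor(im,cv2.COLOR_RGB2HSV)
print('plane',np.nanmedian(W[150:200,180:230,2]))
for n,(u0,u1,v0,v1) in dict(garlic=(285,355,130,197),herb=(440,535,180,262),chilli=(60,170,80,145),shaker=(262,315,0,40)).items():
    w=W[v0:v1,u0:u1];w=w[w[...,2]>12]
    for q in (97,):
        zt=np.percentile(w[:,2],q);t=w[w[:,2]>zt-6]
        r=cv2.minAreaRect(t[:,:2].astype(np.float32));r2=cv2.minAreaRect(w[:,:2].astype(np.float32))
        print(n,'zt %.0f'%zt,np.round(r[0],1),np.round(r[1]),round(r[2],1),'all',np.round(r2[0],1),np.round(r2[1]))
for n,(u0,u1,v0,v1) in dict(yellow=(240,400,245,325),blue=(0,140,178,268)).items():
    w=W[v0:v1,u0:u1];h=hsv[v0:v1,u0:u1]
    m=(h[...,1]>100)&(w[...,2]>-8)&(w[...,2]<25)
    m=cv2.morphologyEx(m.astype(np.uint8),cv2.MORPH_OPEN,np.ones((5,5)))>0
    r=cv2.minAreaRect(w[m][:,:2].astype(np.float32));print(n,m.sum(),r)
    f=m&(h[...,0]>5)&(h[...,0]<19)&(h[...,1]<190)
    f=cv2.morphologyEx(f.astype(np.uint8),cv2.MORPH_OPEN,np.ones((7,7)))>0
    print('cork',cv2.minAreaRect(w[f][:,:2].astype(np.float32)),np.median(w[f][:,2]))
E
python3 m2.py
```

```text
plane -0.46619828327507
garlic zt 52 [ 607.9 -127.5] [21. 22.] 41.8 all [ 609.7 -124.9] [56. 57.]
herb zt 99 [ 601.2 -309.5] [38. 38.] 37.7 all [ 601.7 -307. ] [43. 42.]
chilli zt 108 [617.6  72.5] [37. 37.] 76.7 all [618.8  71.6] [37. 41.]
shaker zt 87 [738.4 -59. ] [ 7. 26.] 14.9 all [739.3 -59.2] [23. 43.]
yellow 4879 ((452.5848388671875, -165.70645141601562), (86.85746765136719, 154.5811004638672), 15.23383617401123)
cork ((0.0, 0.0), (0.0, 0.0), 0.0) nan
blue 3822 ((445.1177062988281, 199.6022186279297), (85.68989562988281, 96.30952453613281), 9.998833656311035)
cork ((0.0, 0.0), (0.0, 0.0), 0.0) nan
  return _methods._mean(a, axis=axis, dtype=dtype,
  ret = ret.dtype.type(ret / rcount)
```

Call:
{"name": "arm_command", "arguments": {
  "moves": [
    [[-1,0.4,-0.2,3,0],[-1,0,0,3,0],[-1,0,0,3,0],[-1,0,0,3,0],[-1,0,0,3,0],[-1,0,0,2,0],[-1,0,0,1.2,0],[-1,0,0,0,0],[0.9,0,0,0,0],[0.9,0,0,0,0],[0.9,0,0,0,0],[0.9,0,0,0,0]]
  ],
  "squeeze": 25
}}

```text
t: 2.73
ee_pos: [609.1, -127.0, 23.5]
eef_rot: [[0.967, 0.254, 0.002], [0.254, -0.967, -0.0], [0.002, 0.001, -1.0]]
force: [-0.4, -0.2, -0.3]
width: 0.453
finger_force: 0.0
```

Call:
{"name": "arm_command", "arguments": {
  "moves": [
    [[0.9,0,0,0,0],[0.9,0,0,0,0],[0.9,0,0,0,0],[0.9,0,0,0,0]]
  ]
}}

```text
t: 3.07
ee_pos: [609.6, -127.9, 23.5]
eef_rot: [[0.967, 0.253, 0.003], [0.253, -0.967, -0.001], [0.003, 0.002, -1.0]]
force: [-0.4, -2.3, 8.2]
width: 0.163
finger_force: 20.3
```

```bash
python3 go.py 444.5 -135 60 15
```

```text
t 3.1 [ 609.6 -127.9   23.5] yaw 14.7 w 0.16 ff 20.3 F [-0.4 -2.3  8.2] tilt [ 0.003 -0.001]
cm tool x -16.15 y -3.49 z -3.65 turn -0.06
```

```bash
python3 wr.py w2
```

```text
(no output)
```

View pics/w2.png

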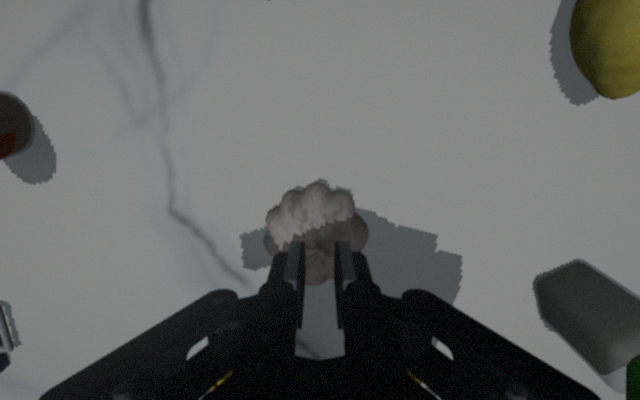

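The fingers at (320,270) look closed on the rear or top part of the garlic at (318,230). I'll check with depth.

Run:
```python
from h import *
W=np.load('w2.npz')['W']
for v in (185,195,205,215,225,235,245,260,275,282): print(v,W[v,318].round(0), 'L',W[v,292].round(0),'R',W[v,346].round(0))
w=W[175:240,258:375];w=w[(w[...,2]>8)&(w[...,2]<80)];print(w.min(0),w.max(0))
```

```text
185 [ 638. -119.   25.] L [ 627. -105.   -1.] R [ 635. -137.    0.]
195 [ 634. -120.   31.] L [ 630. -107.   28.] R [ 636. -135.   25.]
205 [ 630. -121.   36.] L [ 626. -108.   33.] R [ 632. -136.   30.]
215 [ 626. -122.   39.] L [ 622. -110.   37.] R [ 629. -136.   36.]
225 [ 622. -123.   41.] L [ 619. -111.   41.] R [ 625. -137.   39.]
235 [ 618. -124.   45.] L [ 614. -112.   41.] R [ 620. -138.   41.]
245 [ 616. -125.   51.] L [ 616. -113.   58.] R [ 622. -136.   58.]
260 [ 610. -126.   54.] L [ 616. -114.   72.] R [ 622. -135.   73.]
275 [ 597. -130.   45.] L [ 616. -115.   84.] R [ 623. -134.   85.]
282 [ 589. -132.   38.] L [ 616. -115.   88.] R [ 621. -134.   87.]
[ 600.84356327 -153.28275278   15.46494459] [638.18182497 -95.96922505  48.13902155]
```

Run:
```python
from h import *
W=np.load('w1.npz')['W'];w=W[240:400,150:500];m=(w[...,2]>120);w=w[m];print('open: lowest',np.sort(w[:,2])[:5], w[np.argsort(w[:,2])[:3]].round(0))
for u in (200,215,222,420,430):
    print(u,[W[v,u].round(0).tolist() for v in (255,258,262,270,290)])
W=np.load('w2.npz')['W']
for u in (285,295,303,338,345,355):
    print(u,[W[v,u].round(0).tolist() for v in (238,240,242,246,252)])
```

```text
open: lowest [242.42133666 242.94081561 243.12315572 243.13759485 243.1788611 ] [[ 596.  -84.  242.]
 [ 590.  -86.  243.]
 [ 621. -166.  243.]]
200 [[451.0, -10.0, -0.0], [446.0, -10.0, -1.0], [603.0, -76.0, 254.0], [603.0, -78.0, 260.0], [604.0, -82.0, 273.0]]
215 [[604.0, -80.0, 248.0], [605.0, -81.0, 252.0], [604.0, -82.0, 254.0], [602.0, -83.0, 255.0], [594.0, -85.0, 257.0]]
222 [[603.0, -83.0, 244.0], [602.0, -83.0, 245.0], [600.0, -83.0, 244.0], [597.0, -84.0, 246.0], [589.0, -86.0, 249.0]]
420 [[627.0, -165.0, 247.0], [626.0, -165.0, 248.0], [624.0, -165.0, 249.0], [621.0, -166.0, 250.0], [613.0, -169.0, 252.0]]
430 [[628.0, -169.0, 247.0], [628.0, -168.0, 251.0], [628.0, -166.0, 255.0], [627.0, -165.0, 260.0], [621.0, -165.0, 265.0]]
285 [[611.0, -109.0, 41.0], [610.0, -109.0, 41.0], [609.0, -109.0, 41.0], [607.0, -110.0, 41.0], [612.0, -110.0, 58.0]]
295 [[613.0, -114.0, 42.0], [612.0, -114.0, 43.0], [617.0, -114.0, 55.0], [617.0, -114.0, 60.0], [617.0, -114.0, 66.0]]
303 [[615.0, -117.0, 45.0], [614.0, -118.0, 45.0], [618.0, -117.0, 55.0], [617.0, -117.0, 59.0], [617.0, -118.0, 63.0]]
338 [[619.0, -134.0, 44.0], [618.0, -135.0, 44.0], [622.0, -133.0, 55.0], [622.0, -133.0, 60.0], [622.0, -132.0, 66.0]]
345 [[619.0, -138.0, 41.0], [618.0, -138.0, 43.0], [622.0, -136.0, 55.0], [622.0, -136.0, 59.0], [622.0, -135.0, 64.0]]
355 [[618.0, -144.0, 37.0], [618.0, -144.0, 39.0], [617.0, -144.0, 39.0], [615.0, -145.0, 39.0], [620.0, -141.0, 58.0]]
```

Depth shows the fingertips about 30–39 mm *behind* the reported TCP, not 11 mm ahead, so the fingers only pinched the stalk. I'll go by the measured offset: open, lower in steps while watching the force, and check.

Call:
{"name": "arm_command", "arguments": {
  "moves": [
    [[-1,0,0,0,0],[-1,0,0,0,0],[-1,0,0,0,0],[-1,0,0,0,0],[-1,0,0,0,0],[-1,0,0,0,0],[-1,0,0,0,0],[-1,0,0,1,0],[-1,0,0,1,0],[-1,0,0,0.8,0],[-1,0,0,0,0]]
  ]
}}

```text
t: 4.03
ee_pos: [606.3, -126.6, -8.7]
eef_rot: [[0.967, 0.254, -0.004], [0.254, -0.967, 0.001], [-0.004, -0.001, -1.0]]
force: [-0.5, 0.3, 0.2]
width: 0.999
finger_force: 0.0
```

```bash
python3 go.py 609 -127 -25 15; python3 wr.py w3
python3 - <<'E'
from h import *
W=np.load('w3.npz')['W'];w=W[200:400,60:580];w0=w[(w[...,2]<80)&(w[...,2]>15)]
for u in (150,170,190,200,210,220,225,415,420,430,440,450,470):
    print(u,[W[v,u].round(0).tolist() for v in (230,245,255,262,270,290)])
E
```

```text
t 4.0 [ 606.3 -126.6   -8.7] yaw 14.7 w 1.00 ff 0.0 F [-0.5  0.3  0.2] tilt [-0.004  0.001]
cm tool x 0.25 y 0.11 z 1.63 turn -0.05
150 [[589.0, -36.0, -0.0], [580.0, -37.0, -0.0], [573.0, -37.0, -1.0], [569.0, -37.0, -1.0], [564.0, -38.0, -1.0], [551.0, -39.0, 0.0]]
170 [[591.0, -46.0, -1.0], [583.0, -48.0, 0.0], [577.0, -48.0, -0.0], [572.0, -49.0, -0.0], [567.0, -49.0, -1.0], [598.0, -70.0, 56.0]]
190 [[594.0, -57.0, -1.0], [586.0, -58.0, -0.0], [580.0, -59.0, 0.0], [575.0, -60.0, -1.0], [599.0, -73.0, 42.0], [605.0, -79.0, 62.0]]
200 [[596.0, -62.0, -1.0], [587.0, -64.0, -1.0], [581.0, -65.0, -1.0], [604.0, -76.0, 42.0], [605.0, -78.0, 49.0], [605.0, -83.0, 61.0]]
210 [[596.0, -67.0, -2.0], [588.0, -69.0, -1.0], [605.0, -78.0, 36.0], [605.0, -80.0, 42.0], [605.0, -82.0, 48.0], [597.0, -84.0, 49.0]]
220 [[599.0, -73.0, -0.0], [590.0, -75.0, 0.0], [606.0, -83.0, 37.0], [602.0, -83.0, 36.0], [599.0, -84.0, 36.0], [590.0, -86.0, 39.0]]
225 [[600.0, -76.0, -0.0], [591.0, -77.0, -0.0], [584.0, -78.0, -2.0], [581.0, -79.0, 0.0], [576.0, -80.0, -0.0], [587.0, -87.0, 33.0]]
415 [[626.0, -173.0, 0.0], [617.0, -177.0, -0.0], [612.0, -179.0, 0.0], [607.0, -180.0, -0.0], [618.0, -167.0, 32.0], [610.0, -169.0, 35.0]]
420 [[626.0, -177.0, -1.0], [618.0, -179.0, -0.0], [628.0, -164.0, 37.0], [625.0, -165.0, 37.0], [622.0, -166.0, 38.0], [613.0, -169.0, 40.0]]
430 [[627.0, -182.0, -0.0], [619.0, -185.0, -1.0], [628.0, -169.0, 36.0], [628.0, -167.0, 42.0], [627.0, -165.0, 48.0], [621.0, -166.0, 52.0]]
440 [[629.0, -187.0, -1.0], [620.0, -190.0, -1.0], [615.0, -192.0, 0.0], [611.0, -194.0, -1.0], [628.0, -169.0, 48.0], [627.0, -164.0, 62.0]]
450 [[630.0, -192.0, -0.0], [622.0, -195.0, 0.0], [616.0, -198.0, -1.0], [612.0, -199.0, 0.0], [626.0, -177.0, 42.0], [628.0, -167.0, 63.0]]
470 [[633.0, -203.0, -1.0], [624.0, -207.0, -1.0], [619.0, -208.0, 0.0], [615.0, -211.0, -1.0], [610.0, -213.0, -1.0], [627.0, -179.0, 56.0]]
```

View pics/w3.png

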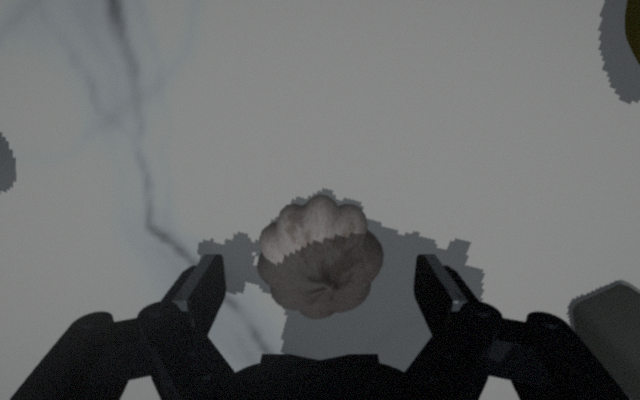

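The fingers straddle the garlic (320,256) centrally, with tips at z≈33. The true TCP height is therefore about 40 mm above the reported one, and I'll carry that offset from here.

Call:
{"name": "arm_command", "arguments": {
  "moves": [
    [[-1,0.1,0,1,0],[-1,0,0,0.9,0],[-1,0,0,0,0],[0.9,0,0,0,0],[0.9,0,0,0,0],[0.9,0,0,0,0],[0.9,0,0,0,0],[0.9,0,0,0,0],[0.9,0,0,0,0]]
  ]
}}

```text
t: 4.83
ee_pos: [609.4, -126.5, -24.4]
eef_rot: [[0.967, 0.254, 0.001], [0.254, -0.967, -0.0], [0.001, 0.0, -1.0]]
force: [-1.6, 0.4, 6.1]
width: 0.666
finger_force: 26.5
```

```bash
python3 go.py 444.5 -135 60 15
```

```text
t 4.8 [ 609.4 -126.5  -24.4] yaw 14.7 w 0.67 ff 26.5 F [-1.6  0.4  6.1] tilt [ 0.001 -0.   ]
cm tool x -16.16 y -3.37 z -8.44 turn -0.05
```

Call:
{"name": "arm_command", "arguments": {
  "moves": [
    [[0.9,0,0,-2,0],[0.9,0,0,-3.2,0],[0.9,0,0,-3.2,0],[0.9,-3.2,-0.7,0,0],[0.9,-3.2,-0.7,0,0],[0.9,-3.2,-0.7,0,0],[0.9,-3.2,-0.7,0,0],[0.9,-3.3,-0.6,0,0],[0.9,0,0,2,0],[0.9,0,0,0,0]]
  ]
}}

```text
t: 5.67
ee_pos: [441.9, -134.8, 37.6]
eef_rot: [[0.968, 0.253, -0.003], [0.253, -0.968, -0.0], [-0.003, -0.001, -1.0]]
force: [0.3, 0.7, 0.4]
width: 0.666
finger_force: 27.0
```

```bash
python3 go.py 444.5 -135 -20 15; python3 wr.py w4
```

```text
t 5.7 [ 441.9 -134.8   37.6] yaw 14.6 w 0.67 ff 27.0 F [0.3 0.7 0.4] tilt [-0.003 -0.   ]
cm tool x 0.25 y 0.08 z 5.76 turn -0.06
```

View pics/w4.png

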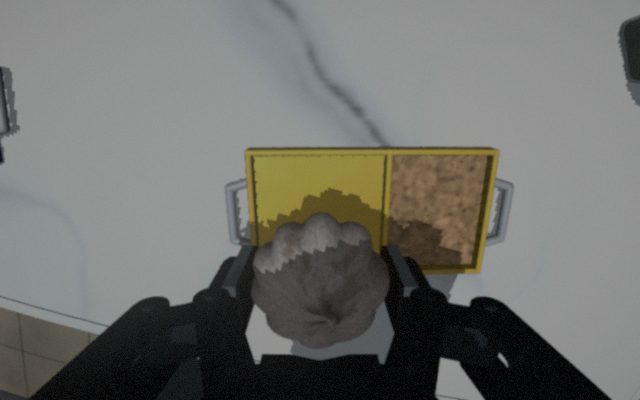

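The garlic is held and the tray is clear: rim corners are at about (247,151), (497,151) and (482,270), with the divider at (388,155). I'll compute the tray position from those.

Run:
```python
from h import *
d=np.load('w4.npz');W=d['W'];h=cv2.cvtColor(d['im'],cv2.COLOR_RGB2HSV)
m=(W[...,2]>8)&(W[...,2]<16)&(h[...,1]>110);m[275:]=0;m[:, :235]=0;m[:,505:]=0
m=cv2.morphologyEx(m.astype(np.uint8),cv2.MORPH_OPEN,np.ones((3,3)))>0
p=W[m][:,:2];print(len(p))
a=np.radians(15);ex=np.array([np.cos(a),np.sin(a)]);ey=np.array([-np.sin(a),np.cos(a)])
for deg in (14,14.5,15,15.5):
    a=np.radians(deg);ex=np.array([np.cos(a),np.sin(a)]);ey=np.array([-np.sin(a),np.cos(a)])
    X=p@ex;Y=p@ey
    # front rim: top X; ends: Y
    f=X>np.percentile(X,99)-6
    lo,hi=np.percentile(Y,.3),np.percentile(Y,99.7);xm=np.percentile(X,99.5)
    print(deg,'span',hi-lo,'origin',(ex*(xm-43)+ey*(lo+hi)/2).round(1),'fit slope',np.polyfit(Y[f],X[f],1)[0])
```

```text
3986
14 span 154.69156309359616 origin [ 452.2 -165.1] fit slope -0.016096912471235347
14.5 span 154.3628417418503 origin [ 451.7 -165.2] fit slope -0.007951623216599441
15 span 154.2638707619409 origin [ 451.3 -165.4] fit slope -0.0005289831344117267
15.5 span 154.20605658617953 origin [ 451.6 -165.3] fit slope 0.006822781281503069
```

Call:
{"name": "arm_command", "arguments": {
  "moves": [
    [[0.9,0,0,2.5,0],[0.9,0,0,2,0],[0.9,0,0,0.8,0],[0.9,0,0,0.5,0],[0.9,0,0,0,0],[0.9,0,0,0,0]]
  ]
}}

```text
t: 6.22
ee_pos: [445.6, -134.5, -18.5]
eef_rot: [[0.967, 0.254, 0.001], [0.254, -0.967, -0.0], [0.001, 0.0, -1.0]]
force: [-0.6, -0.4, -0.4]
width: 0.666
finger_force: 27.0
```

```bash
python3 go.py 443.5 -134 -20 15
```

```text
t 6.2 [ 445.6 -134.5  -18.5] yaw 14.7 w 0.67 ff 27.0 F [-0.6 -0.4 -0.4] tilt [ 0.001 -0.   ]
cm tool x -0.19 y -0.10 z 0.15 turn -0.05
```

Call:
{"name": "arm_command", "arguments": {
  "moves": [
    [[0.9,-0.1,0,0.15,0],[0.9,0,0,0,0],[-0.5,0,0,0,0],[-0.5,0,0,0,0],[-0.6,0,0,0,0],[-0.6,0,0,0,0],[-0.6,0,0,-2,0],[-0.6,0,0,-4,0],[-0.6,0,0,-4,0],[-0.6,0,0,-4,0],[-0.6,0,0,-4,0],[-0.6,0,0,0,0]]
  ]
}}

```text
t: 7.22
ee_pos: [447.8, -135.4, 166.7]
eef_rot: [[0.967, 0.254, 0.011], [0.254, -0.967, -0.003], [0.01, 0.005, -1.0]]
force: [1.3, 0.2, -1.4]
width: 0.801
finger_force: 0.0
```

```bash
python3 wr.py w5; python3 go.py 634 255 160 10.5;python3 - <<'E'
from h import *
W=np.load('w5.npz')['W'];a=np.radians(15);ex=np.array([np.cos(a),np.sin(a)]);ey=np.array([-np.sin(a),np.cos(a)])
q=W[...,:2]-[452,-166];X=q@ex;Y=q@ey
m=(W[...,2]>22)&(W[...,2]<75)&(abs(X)<60)&(abs(Y-33)<50)
print(m.sum(),X[m].min(),X[m].max(),Y[m].min(),Y[m].max(),W[...,2][m].max())
E
```

```text
t 7.3 [ 446.5 -135.3  163.6] yaw 14.7 w 0.80 ff 0.0 F [ 0.2  0.1 -1.2] tilt [ 0.008 -0.002]
cm tool x 28.04 y -33.00 z 0.36 turn 0.70
2647 -27.564577591766252 30.301110572144065 3.4524776022486705 61.90025415704249 63.38594678257833
```

Garlic sits centred in its compartment at (1, 33), top z 63. Now the lime.

Call:
{"name": "arm_command", "arguments": {
  "moves": [
    [[-0.6,2.55,-3,0,0],[-0.6,2.55,-3,0,0],[-0.6,2.55,-3,0,0],[-0.6,2.55,-3,0,0],[-0.6,2.55,-3,0,0],[-0.6,2.55,-3,0,0],[-0.6,2.55,-3,0,0],[-0.6,2.55,-3,0,0],[-0.6,2.55,-3,0,0],[-0.6,2.55,-3,0,0],[-0.6,2.55,-3,0,0.7],[-0.6,0,0,0,0]]
  ]
}}

```text
t: 8.27
ee_pos: [630.7, 265.2, 157.4]
eef_rot: [[0.983, 0.186, -0.002], [0.186, -0.983, 0.005], [-0.001, -0.005, -1.0]]
force: [-2.0, 0.9, -0.6]
width: 0.799
finger_force: 0.0
```

```bash
python3 wr.py w6; python3 go.py 634.5 254.5 -26 10.5;python3 - <<'E'
from h import *
d=np.load('w6.npz');W=d['W'];h=cv2.cvtColor(d['im'],cv2.COLOR_RGB2HSV)
m=(W[...,2]>8)&(W[...,2]<60)&(np.hypot(W[...,0]-634,W[...,1]-254)<45)
p=W[m];print(m.sum(),p.min(0),p.max(0),cv2.minAreaRect(p[:,:2].astype(np.float32)))
mm=(W[...,2]>3)&(W[...,2]<200)&(np.hypot(W[...,0]-634,W[...,1]-254)<130)&~m
q=W[mm];print('near',len(q),q.min(0) if len(q) else '',q.max(0) if len(q) else '')
m=(W[...,2]>8)&(W[...,2]<18)&(np.hypot(W[...,0]-450,W[...,1]-168)<110)&(h[...,1]>110)
m=cv2.morphologyEx(m.astype(np.uint8),cv2.MORPH_OPEN,np.ones((3,3)))>0
if m.sum()>50:
    p=W[m];print('blue',m.sum(),cv2.minAreaRect(p[:,:2].astype(np.float32)))
E
```

```text
t 8.3 [630.2 261.1 157.3] yaw 10.8 w 0.80 ff 0.0 F [ 1.  -1.2 -0.3] tilt [-0.003  0.002]
cm tool x 0.30 y 0.73 z 18.33 turn 0.05
1869 [612.80460778 237.26836745  18.50736464] [663.95696047 281.67564558  46.14796697] ((638.291748046875, 259.48883056640625), (43.76192092895508, 43.99166488647461), 38.48264694213867)
near 5686 [588.67985354 221.25065471  18.82952029] [732.40455365 383.75221256 199.99867063]
blue 533 ((446.71405029296875, 194.18174743652344), (86.4748306274414, 105.22765350341797), 10.618147850036621)
```

View pics/w6.png

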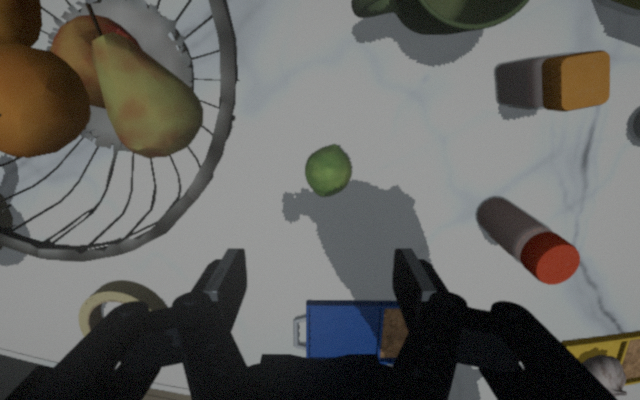

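The lime is at (328,170), a touch left of the jaw axis. The basket rim is at (235,60–240) on the left. I'll settle lower and re-measure the lime and its clearance to the basket.

Call:
{"name": "arm_command", "arguments": {
  "moves": [
    [[-0.6,0.4,0,2.5,0],[-0.6,0,0,2.5,0],[-0.6,0,0,2.5,0],[-0.6,0,0,0,0],[-0.6,0,0,0,0],[-0.6,0,0,0,0]]
  ]
}}

```text
t: 8.82
ee_pos: [635.7, 256.0, 85.5]
eef_rot: [[0.983, 0.182, 0.001], [0.182, -0.983, 0.0], [0.001, 0.0, -1.0]]
force: [1.0, -0.7, -0.2]
width: 0.801
finger_force: 0.0
```

```bash
python3 wr.py w7; python3 go.py 636 257 -26 10.5;python3 - <<'E'
from h import *
d=np.load('w7.npz');W=d['W']
m=(W[...,2]>5)&(W[...,2]<55)&(np.hypot(W[...,0]-636,W[...,1]-257)<40)
p=W[m];print(m.sum(),p.min(0),p.max(0),cv2.minAreaRect(p[:,:2].astype(np.float32)))
m=(W[...,2]>5)&(W[...,2]<70)&(np.hypot(W[...,0]-636,W[...,1]-257)<150)
W0=W[:,:320][m[:,:320]]
q=W0[(W0[:,1]>290)];print('basket ymin',q[np.argsort(q[:,1])[:3]] if len(q) else None)
E
```

```text
t 8.9 [636.1 256.5  86.2] yaw 10.5 w 0.80 ff 0.0 F [0.1 0.3 0.4] tilt [0.002 0.001]
cm tool x -0.00 y -0.05 z 11.22 turn -0.00
3033 [612.19010619 237.34388879  18.79543675] [663.86148176 281.84736772  45.71401006] ((638.4835815429688, 259.44622802734375), (43.03443908691406, 44.52004623413086), 45.31932067871094)
basket ymin [[673.59001508 341.66076481  69.87467652]
 [673.51915795 342.23396569  65.45894179]
 [673.66275085 342.32292758  66.75384624]]
```

Call:
{"name": "arm_command", "arguments": {
  "moves": [
    [[-0.6,0.2,-0.2,2.5,0],[-0.6,0,0,3,0],[-0.6,0,0,3,0],[-0.6,0,0,1.8,0],[-0.6,0,0,0.8,0],[-0.6,0,0,0,0],[0.9,0,0,0,0],[0.9,0,0,0,0],[0.9,0,0,0,0],[0.9,0,0,0,0],[0.9,0,0,0,0],[0.9,0,0,0,0]]
  ],
  "squeeze": 25
}}

```text
t: 9.87
ee_pos: [638.4, 259.4, -24.0]
eef_rot: [[0.983, 0.182, 0.003], [0.182, -0.983, 0.001], [0.004, -0.001, -1.0]]
force: [-0.3, -0.4, 7.2]
width: 0.494
finger_force: 25.0
```

```bash
python3 go.py 444 201 55 10.5
```

```text
t 9.9 [638.4 259.4 -24. ] yaw 10.5 w 0.49 ff 25.0 F [-0.3 -0.4  7.2] tilt [0.003 0.001]
cm tool x -20.18 y 2.20 z -7.90 turn 0.00
```

Call:
{"name": "arm_command", "arguments": {
  "moves": [
    [[0.9,0,0,-2,0],[0.9,0,0,-3,0],[0.9,0,0,-3,0],[0.9,-3.3,0.35,0,0],[0.9,-3.3,0.35,0,0],[0.9,-3.3,0.35,0,0],[0.9,-3.3,0.35,0,0],[0.9,-3.3,0.35,0,0],[0.9,-3.6,0.35,0,0],[0.9,0,0,2,0],[0.9,0,0,0,0],[0.9,0,0,0,0]]
  ]
}}

```text
t: 10.87
ee_pos: [443.7, 201.7, 34.3]
eef_rot: [[0.983, 0.183, 0.001], [0.183, -0.983, 0.0], [0.001, -0.0, -1.0]]
force: [0.7, -0.2, 0.4]
width: 0.494
finger_force: 25.7
```

```bash
python3 wr.py w8; python3 go.py 445 201.5 -20.5 10.5
python3 - <<'E'
from h import *
d=np.load('w8.npz');W=d['W'];h=cv2.cvtColor(d['im'],cv2.COLOR_RGB2HSV)
m=(W[...,2]>8)&(W[...,2]<16)&(h[...,1]>110)&(np.hypot(W[...,0]-451,W[...,1]-169)<92)
m=cv2.morphologyEx(m.astype(np.uint8),cv2.MORPH_OPEN,np.ones((3,3)))>0
p=W[m][:,:2]
for deg in (10,10.5,11):
    a=np.radians(deg);ex=np.array([np.cos(a),np.sin(a)]);ey=np.array([-np.sin(a),np.cos(a)])
    X=p@ex;Y=p@ey
    f=X>np.percentile(X,99)-6
    lo,hi=np.percentile(Y,.3),np.percentile(Y,99.7);xm=np.percentile(X,99.5)
    print(len(p),deg,'span',hi-lo,'origin',(ex*(xm-43)+ey*(lo+hi)/2).round(1),'slope',np.polyfit(Y[f],X[f],1)[0])
E
```

```text
t 10.9 [444.6 202.1  34.5] yaw 10.5 w 0.49 ff 25.7 F [0.3 0.3 0.5] tilt [0.002 0.001]
cm tool x 0.03 y 0.07 z 5.50 turn -0.00
3765 10 span 153.93740516219063 origin [449.9 169.5] slope -0.0041800218546172085
3765 10.5 span 153.9780043127872 origin [450.  169.5] slope 0.0034169890448473923
3765 11 span 154.14777932825362 origin [450.4 169.5] slope 0.010786573076355188
```

View pics/w8.png

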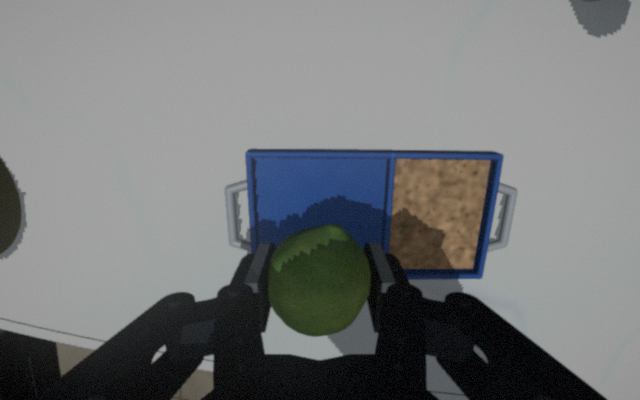

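The lime at (320,280) is held over the large blue compartment; the tray origin is about (450,169.5) at 10.3°.

Call:
{"name": "arm_command", "arguments": {
  "moves": [
    [[0.9,0,0,2.5,0],[0.9,0,0,1.8,0],[0.9,0,0,0.8,0],[0.9,0,0,0.4,0],[0.9,0,0,0,0],[0.9,0,0,0,0]]
  ]
}}

```text
t: 11.42
ee_pos: [444.3, 202.0, -20.8]
eef_rot: [[0.983, 0.182, 0.001], [0.182, -0.983, 0.001], [0.001, -0.0, -1.0]]
force: [-0.0, -0.2, -0.5]
width: 0.495
finger_force: 25.7
```

Call:
{"name": "arm_command", "arguments": {
  "moves": [
    [[0.9,0,0,0.1,0],[0.9,0,0,0,0],[-0.1,0,0,0,0],[-0.2,0,0,0,0],[-0.3,0,0,0,0],[-0.4,0,0,0,0],[-0.4,0,0,0,0],[-0.4,0,0,-2,0],[-0.4,0,0,-4,0],[-0.4,0,0,-4,0],[-0.4,0,0,-4,0],[-0.4,0,0,0,0]]
  ]
}}

```text
t: 12.42
ee_pos: [446.5, 203.8, 124.3]
eef_rot: [[0.983, 0.183, 0.009], [0.183, -0.983, 0.005], [0.01, -0.003, -1.0]]
force: [1.2, 1.7, -0.0]
width: 0.699
finger_force: 0.0
```

```bash
python3 wr.py w9; python3 go.py 616 72.5 120 10.5;python3 - <<'E'
from h import *
W=np.load('w9.npz')['W'];a=np.radians(10.3);ex=np.array([np.cos(a),np.sin(a)]);ey=np.array([-np.sin(a),np.cos(a)])
q=W[...,:2]-[450.3,169.5];X=q@ex;Y=q@ey
m=(W[...,2]>22)&(W[...,2]<70)&(abs(X)<60)&(abs(Y-33)<40)
print(m.sum(),X[m].min(),X[m].max(),Y[m].min(),Y[m].max(),W[...,2][m].max())
E
```

```text
t 12.5 [445.6 202.8 121.4] yaw 10.5 w 0.70 ff 0.0 F [-1.  -0.2 -0.9] tilt [0.007 0.003]
cm tool x 14.39 y 15.92 z 0.14 turn -0.00
2315 -25.5826603353982 24.879471923522306 11.844472981091636 55.79485604468296 49.85848846941415
```

Lime is centred at (0, 34). Next, the chilli bottle.

Call:
{"name": "arm_command", "arguments": {
  "moves": [
    [[-0.6,2.4,2.65,0,0],[-0.6,2.4,2.65,0,0],[-0.6,2.4,2.65,0,0],[-0.6,2.4,2.65,0,0],[-0.6,2.4,2.65,0,0],[-0.6,2.4,2.65,0,0],[-0.6,0,0,0,0],[-0.6,0,0,0,0],[-0.6,0,0,0,0]]
  ]
}}

```text
t: 13.22
ee_pos: [612.5, 71.7, 116.2]
eef_rot: [[0.983, 0.182, -0.002], [0.182, -0.983, 0.0], [-0.002, -0.001, -1.0]]
force: [0.1, 1.1, 0.0]
width: 0.798
finger_force: 0.0
```

```bash
python3 wr.py w10
python3 - <<'E'
from h import *
d=np.load('w10.npz');W=d['W']
m=(W[...,2]>5)&(W[...,2]<125)&(np.hypot(W[...,0]-616,W[...,1]-72)<40)
p=W[m]
for lo,hi in ((104,125),(50,90),(5,125)):
    q=p[(p[:,2]>lo)&(p[:,2]<hi)]
    if len(q)>20: print(lo,len(q),q.min(0).round(1),q.max(0).round(1),cv2.minEnclosingCircle(q[:,:2].astype(np.float32)))
E
python3 go.py 616 72.5 20 10.5
```

```text
104 2983 [598.9  54.8 104. ] [636.2  92.5 110. ] ((617.5231323242188, 73.74574279785156), 18.97956085205078)
50 900 [617.3  55.8  50. ] [639.5  94.2  90. ] ((623.5015258789062, 75.01647186279297), 19.361204147338867)
5 4869 [598.9  54.7   5.1] [641.5  94.9 110. ] ((620.102294921875, 74.86669921875), 21.484025955200195)
t 13.3 [612.3  72.4 116.6] yaw 10.6 w 0.80 ff 0.0 F [-0.4  0.1  0.8] tilt [-0.002  0.   ]
cm tool x 0.37 y 0.06 z 9.66 turn 0.01
```

View pics/w10.png

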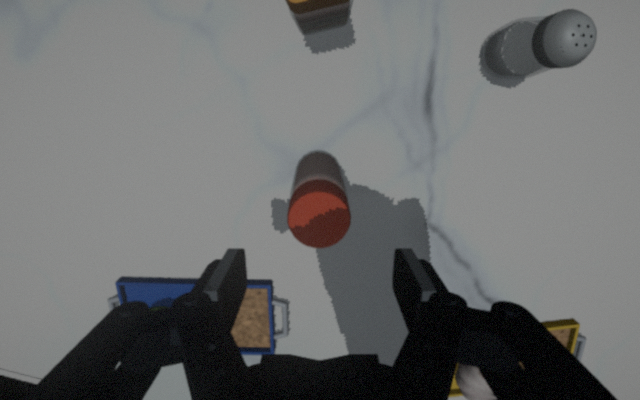

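The cap at (320,213) is well between the fingers, with no neighbour close.

Call:
{"name": "arm_command", "arguments": {
  "moves": [
    [[-0.6,0.6,0,0,0],[-0.6,0,0,2.5,0],[-0.6,0,0,3,0],[-0.6,0,0,2.5,0],[-0.6,0,0,1.6,0],[-0.6,0,0,0,0],[0.9,0,0,0,0],[0.9,0,0,0,0],[0.9,0,0,0,0],[0.9,0,0,0,0],[0.9,0,0,0,0],[0.9,0,0,0,0]]
  ],
  "squeeze": 30
}}

```text
t: 14.27
ee_pos: [620.7, 73.3, 23.2]
eef_rot: [[0.983, 0.183, 0.003], [0.183, -0.983, 0.001], [0.003, -0.0, -1.0]]
force: [-1.6, 2.0, 6.6]
width: 0.449
finger_force: 30.5
```

```bash
python3 go.py 458 127.2 90 10.3
```

```text
t 14.3 [620.7  73.3  23.2] yaw 10.5 w 0.45 ff 30.5 F [-1.6  2.   6.6] tilt [0.003 0.001]
cm tool x -15.01 y -8.27 z -6.68 turn 0.04
```

Call:
{"name": "arm_command", "arguments": {
  "moves": [
    [[0.9,0,0,-2,0],[0.9,0,0,-2.5,0],[0.9,0,0,-1.5,0],[0.9,-2.5,-1.4,0,0],[0.9,-2.5,-1.4,0,0],[0.9,-2.5,-1.4,0,0],[0.9,-2.5,-1.4,0,0],[0.9,-2.5,-1.4,0,0],[0.9,-2.5,-1.3,0,0],[0.9,0,0,0,0],[0.9,0,0,0,0],[0.9,0,0,0,0]]
  ]
}}

```text
t: 15.27
ee_pos: [457.8, 126.5, 82.1]
eef_rot: [[0.983, 0.182, 0.002], [0.182, -0.983, 0.0], [0.002, 0.0, -1.0]]
force: [0.3, -0.0, -1.2]
width: 0.45
finger_force: 30.0
```

```bash
python3 wr.py w11; python3 go.py 458 127.2 25 10.3
python3 - <<'E'
from h import *
W=np.load('w11.npz')['W'];s=env.get_state()['ee_pos']
m=(W[...,2]>150)&(W[...,2]<175)&(np.hypot(W[...,0]-s[0],W[...,1]-s[1])<24);p=W[m]
if len(p)>20: print('cap',len(p),cv2.minEnclosingCircle(p[:,:2].astype(np.float32)),p[:,2].max())
E
```

```text
t 15.3 [458.2 126.4  81.9] yaw 10.5 w 0.44 ff 30.0 F [-0.  -0.8 -0.9] tilt [0.001 0.   ]
cm tool x -0.00 y -0.08 z 5.69 turn 0.03
cap 8475 ((460.3892517089844, 126.8251953125), 23.0882568359375) 174.9030627290623
```

View pics/w11.png

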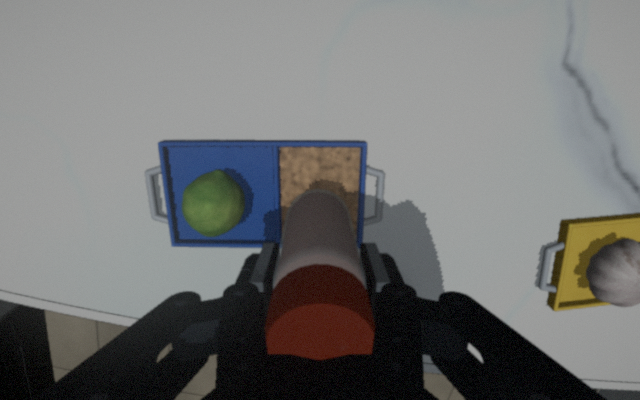

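The bottle is over the cork at (320,190), with the lime at (213,203) clear of it. Lowering.

Call:
{"name": "arm_command", "arguments": {
  "moves": [
    [[0.9,0,0,2,0],[0.9,0,0,1.8,0],[0.9,0,0,0.8,0],[0.9,0,0,0.4,0],[0.9,0,0,0.2,0],[0.9,0,0,0,0],[0.9,0,0,0,0]]
  ]
}}

```text
t: 15.9
ee_pos: [457.5, 126.8, 30.0]
eef_rot: [[0.983, 0.182, 0.001], [0.182, -0.983, 0.0], [0.001, -0.0, -1.0]]
force: [0.5, -0.5, -1.6]
width: 0.445
finger_force: 30.0
```

Call:
{"name": "arm_command", "arguments": {
  "moves": [
    [[0.9,0,0,0.2,0],[0.9,0,0,0,0],[0.9,0,0,0,0]]
  ]
}}

```text
t: 16.15
ee_pos: [457.1, 126.7, 27.8]
eef_rot: [[0.983, 0.182, 0.0], [0.182, -0.983, 0.0], [0.0, 0.0, -1.0]]
force: [0.2, -0.1, -1.5]
width: 0.447
finger_force: 30.0
```

Call:
{"name": "arm_command", "arguments": {
  "moves": [
    [[0.9,0,0,0.15,0],[0.9,0,0,0,0],[0.9,0,0,0,0]]
  ]
}}

```text
t: 16.4
ee_pos: [457.5, 127.0, 27.1]
eef_rot: [[0.983, 0.183, 0.002], [0.183, -0.983, 0.0], [0.002, 0.0, -1.0]]
force: [-3.4, -1.9, 13.9]
width: 0.446
finger_force: 31.4
```

Contact (14 N). I'll ease up slightly and release.

Call:
{"name": "arm_command", "arguments": {
  "moves": [
    [[0.9,0,0,-0.1,0],[0,0,0,0,0],[-0.2,0,0,0,0],[-0.3,0,0,0,0],[-0.4,0,0,0,0],[-0.4,0,0,0,0],[-0.4,0,0,-2,0],[-0.4,0,0,-3,0],[-0.4,0,0,-4,0],[-0.4,0,0,-3,0],[-0.4,0,0,0,0],[-0.4,0,0,0,0]]
  ]
}}

```text
t: 17.4
ee_pos: [458.1, 127.1, 148.7]
eef_rot: [[0.983, 0.182, 0.004], [0.182, -0.983, 0.001], [0.004, -0.0, -1.0]]
force: [-0.3, 0.5, 0.1]
width: 0.7
finger_force: 0.0
```

```bash
python3 wr.py w12; python3 go.py 601 -309 145 38;python3 - <<'E'
from h import *
W=np.load('w12.npz')['W'];a=np.radians(10.3);ex=np.array([np.cos(a),np.sin(a)]);ey=np.array([-np.sin(a),np.cos(a)])
q=W[...,:2]-[450.3,169.5];X=q@ex;Y=q@ey
for lo,hi in((106,125),(30,90)):
    m=(W[...,2]>lo)&(W[...,2]<hi)&(abs(X)<50)&(abs(Y+43)<40)
    print(m.sum(),X[m].min(),X[m].max(),Y[m].min(),Y[m].max(),W[...,2][m].max())
E
```

```text
t 17.4 [457.1 126.6 147.3] yaw 10.5 w 0.70 ff 0.0 F [-1.7  0.2 -0.3] tilt [0.001 0.   ]
cm tool x 6.21 y 45.45 z 0.23 turn -4.58
2305 -22.104096377233642 15.35217768492379 -61.62749769272309 -23.909307189357083 113.79986608934368
928 -1.9266103662033858 19.706393520648053 -62.32538993574215 -22.98310204490151 89.92069687435873
```

Chilli stands at (~0, -43). Now the herb jar.

Call:
{"name": "arm_command", "arguments": {
  "moves": [
    [[-0.6,0.5,3.8,0,0],[-0.6,0.5,3.8,0,0],[-0.6,0.5,3.8,0,0],[-0.6,0.5,3.8,0,0],[-0.6,0.5,3.8,0,0],[-0.6,0.5,3.8,0,0],[-0.6,0.5,3.8,0,0],[-0.6,0.5,3.8,0,0],[-0.6,0.5,3.8,0,0],[-0.6,0.5,3.8,0,0],[-0.6,0.6,3.8,0,0],[-0.6,0.6,3.6,0,0]]
  ]
}}

```text
t: 18.45
ee_pos: [599.8, -310.4, 144.7]
eef_rot: [[0.983, 0.182, -0.003], [0.182, -0.983, 0.001], [-0.003, -0.001, -1.0]]
force: [0.6, -0.5, -0.2]
width: 0.799
finger_force: 0.0
```

Call:
{"name": "arm_command", "arguments": {
  "moves": [
    [[-0.6,0,0,0,-1],[-0.6,0,0,0,-1],[-0.6,0,0,0,-1],[-0.6,0,0,0,-1],[-0.6,0,0,0,-0.6],[-0.6,0,0,2,0],[-0.6,0,0,1,0],[-0.6,0,0,0,0],[-0.6,0,0,0,0],[-0.6,0,0,0,0]]
  ]
}}

```text
t: 19.28
ee_pos: [600.7, -308.3, 116.9]
eef_rot: [[0.787, 0.617, -0.001], [0.617, -0.787, 0.0], [-0.0, -0.0, -1.0]]
force: [-0.4, -0.8, 0.9]
width: 0.798
finger_force: 0.0
```

```bash
python3 wr.py w13
python3 - <<'E'
from h import *
d=np.load('w13.npz');W=d['W']
m=(W[...,2]>5)&(W[...,2]<120)&(np.hypot(W[...,0]-601,W[...,1]+309)<45)
p=W[m]
for lo,hi in ((93,120),(5,70),(5,120)):
    q=p[(p[:,2]>lo)&(p[:,2]<hi)]
    if len(q)>20: print(lo,len(q),q.min(0).round(1),q.max(0).round(1),cv2.minAreaRect(q[:,:2].astype(np.float32)))
E
python3 go.py 601 -309 16 38
```

```text
93 3396 [ 577.5 -334.2   93. ] [ 624.8 -286.5  100.4] ((600.8108520507812, -310.740966796875), (38.40110397338867, 37.99421691894531), 38.26908493041992)
5 1197 [ 598.4 -317.4    5. ] [ 627.3 -280.4   70. ] ((614.1785278320312, -297.713623046875), (11.012125968933105, 41.56442642211914), 38.79539489746094)
5 5200 [ 577.5 -335.5    5. ] [ 627.3 -280.4  100.4] ((601.6302490234375, -307.8323974609375), (43.28901290893555, 41.553226470947266), 38.897525787353516)
t 19.3 [ 601.  -308.4  117.4] yaw 38.1 w 0.80 ff 0.0 F [-0.1 -0.5 -0.5] tilt [ 0. -0.]
cm tool x -0.03 y 0.05 z 10.14 turn 0.02
```

View pics/w13.png

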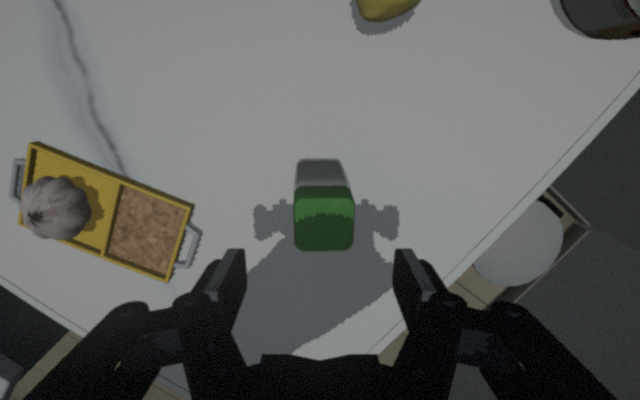

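The green cap at (323,218) is square to the jaws and centred.

Call:
{"name": "arm_command", "arguments": {
  "moves": [
    [[-0.6,0,0,2.5,0],[-0.6,0,0,3,0],[-0.6,0,0,3,0],[-0.6,0,0,1.6,0],[-0.6,0,0,0,0],[0.9,0,0,0,0],[0.9,0,0,0,0],[0.9,0,0,0,0],[0.9,0,0,0,0],[0.9,0,0,0,0],[0.9,0,0,0,0],[0.9,0,0,0,0]]
  ],
  "squeeze": 30
}}

```text
t: 20.33
ee_pos: [602.2, -308.8, 18.3]
eef_rot: [[0.787, 0.617, 0.003], [0.617, -0.787, -0.001], [0.002, 0.003, -1.0]]
force: [-0.8, 1.3, 6.8]
width: 0.453
finger_force: 27.1
```

Call:
{"name": "arm_command", "arguments": {
  "moves": [
    [[0.9,0,0,-2,0],[0.9,0,0,-2.5,0],[0.9,0,0,-1.5,0.8],[0.9,0,0,0,1],[0.9,0,0,0,1],[0.9,0,0,0,1],[0.9,0,0,0,0],[0.9,0,0,0,0]]
  ]
}}

```text
t: 21.0
ee_pos: [600.9, -308.4, 76.7]
eef_rot: [[0.964, 0.267, 0.001], [0.267, -0.964, -0.001], [0.0, 0.001, -1.0]]
force: [0.5, 0.8, -1.6]
width: 0.458
finger_force: 26.7
```

```bash
python3 go.py 463.1 -207.5 80 15
```

```text
t 21.0 [ 600.9 -308.4   76.7] yaw 15.5 w 0.46 ff 26.7 F [ 0.5  0.8 -1.6] tilt [ 0.001 -0.001]
cm tool x -10.58 y -13.41 z -0.33 turn 0.08
```

Call:
{"name": "arm_command", "arguments": {
  "moves": [
    [[0.9,-2.1,-2.7,0,0],[0.9,-2.1,-2.7,0,0],[0.9,-2.1,-2.7,0,0],[0.9,-2.1,-2.7,0,0],[0.9,-2.2,-2.6,0,0],[0.9,0,0,0,0],[0.9,0,0,2,0],[0.9,0,0,1.8,0],[0.9,0,0,0.8,0],[0.9,0,0,0.5,0],[0.9,0,0,0,0],[0.9,0,0,0,0]]
  ]
}}

```text
t: 22.0
ee_pos: [463.4, -207.3, 25.3]
eef_rot: [[0.964, 0.265, 0.0], [0.265, -0.964, -0.0], [0.0, 0.0, -1.0]]
force: [1.2, 0.5, -1.3]
width: 0.452
finger_force: 26.9
```

```bash
python3 go.py 463.1 -207.5 22 15; python3 wr.py w14
```

```text
t 22.0 [ 463.4 -207.3   25.3] yaw 15.4 w 0.45 ff 26.9 F [ 1.2  0.5 -1.3] tilt [ 0. -0.]
cm tool x -0.04 y 0.01 z 0.33 turn 0.06
```

View pics/w14.png

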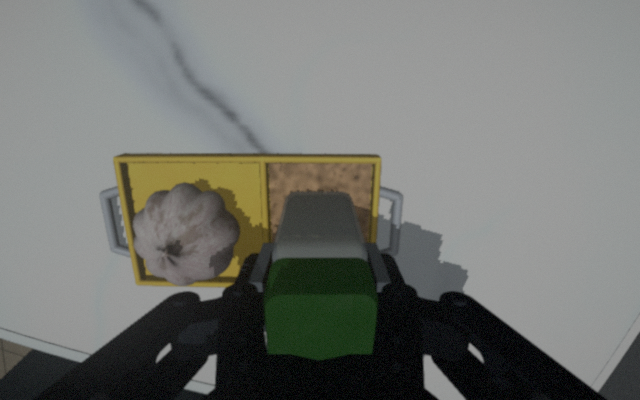

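The jar (320,200) is inside the cork compartment and clear of the rims; garlic is at (187,233). I'll lower in small steps to contact.

Call:
{"name": "arm_command", "arguments": {
  "moves": [
    [[0.9,0,0,0.2,0],[0.9,0,0,0,0],[0.9,0,0,0,0]]
  ]
}}

```text
t: 22.3
ee_pos: [463.3, -207.3, 23.3]
eef_rot: [[0.964, 0.264, 0.001], [0.264, -0.964, -0.0], [0.0, 0.0, -1.0]]
force: [-1.0, -0.2, -0.7]
width: 0.452
finger_force: 26.9
```

Call:
{"name": "arm_command", "arguments": {
  "moves": [
    [[0.9,0,0,0.1,0],[0.9,0,0,0,0],[0.9,0,0,0,0]]
  ]
}}

```text
t: 22.55
ee_pos: [463.4, -207.2, 22.3]
eef_rot: [[0.964, 0.264, 0.001], [0.264, -0.964, -0.0], [0.001, 0.0, -1.0]]
force: [-0.2, 0.0, 1.7]
width: 0.451
finger_force: 27.1
```

Call:
{"name": "arm_command", "arguments": {
  "moves": [
    [[0.5,0,0,0,0],[0,0,0,0,0],[-0.2,0,0,0,0],[-0.3,0,0,0,0],[-0.3,0,0,0,0],[-0.3,0,0,0,0],[-0.3,0,0,-2,0],[-0.3,0,0,-3,0],[-0.3,0,0,-4,0],[-0.3,0,0,-4,0],[-0.3,0,0,-2,0],[-0.3,0,0,0,0]]
  ]
}}

```text
t: 23.55
ee_pos: [465.9, -208.0, 177.0]
eef_rot: [[0.965, 0.264, 0.008], [0.264, -0.965, -0.003], [0.007, 0.005, -1.0]]
force: [1.0, 0.5, 0.3]
width: 0.652
finger_force: 0.0
```

Call:
{"name": "arm_command", "arguments": {
  "moves": [
    [[-0.3,0,4,0,0],[-0.3,0,4,0,0],[-0.3,0,4,0,0],[-0.3,0,4,0,0],[-0.3,0,4,0,0],[-0.3,0,4,0,0],[-0.3,0,4,0,0],[-0.3,0,0,0,0],[-0.3,0,0,0,0],[-0.3,0,0,0,0],[-0.3,0,0,0,0]]
  ]
}}

```text
t: 24.47
ee_pos: [537.2, -475.5, 171.7]
eef_rot: [[0.964, 0.266, -0.0], [0.266, -0.964, 0.001], [0.0, -0.001, -1.0]]
force: [0.5, -0.5, 0.4]
width: 0.65
finger_force: 0.0
```

```bash
python3 - <<'E'
from h import *
c=cap('top','top2.png');W=world(c)
for n,o,deg,ys,big in(('Y',(452,-166),15,-43,33),('B',(450.3,169.5),10.3,-43,33)):
    a=np.radians(deg);ex=np.array([np.cos(a),np.sin(a)]);ey=np.array([-np.sin(a),np.cos(a)])
    q=W[...,:2]-np.array(o);X=q@ex;Y=q@ey;Z=W[...,2]
    for nm,y0,lo in(('tall cap',ys,92),('low',big,22)):
        m=(Z>lo)&(Z<130)&(abs(X)<42)&(abs(Y-y0)<36)
        print(n,nm,m.sum(),'x %.1f %.1f y %.1f %.1f zmax %.0f'%(X[m].min(),X[m].max(),Y[m].min(),Y[m].max(),Z[m].max()))
E
python3 go.py
```

```text
Y tall cap 282 x -23.1 14.6 y -66.2 -27.1 zmax 108
Y low 427 x -30.9 27.2 y 2.1 60.5 zmax 63
B tall cap 232 x -24.6 11.0 y -65.9 -29.5 zmax 115
B low 284 x -27.1 21.9 y 7.9 49.6 zmax 51
t 24.5 [ 537.3 -475.5  172.1] yaw 15.4 w 0.65 ff 0.0 F [ 0.1  0.9 -0.1] tilt [0.    0.001]
```

View pics/top2.png

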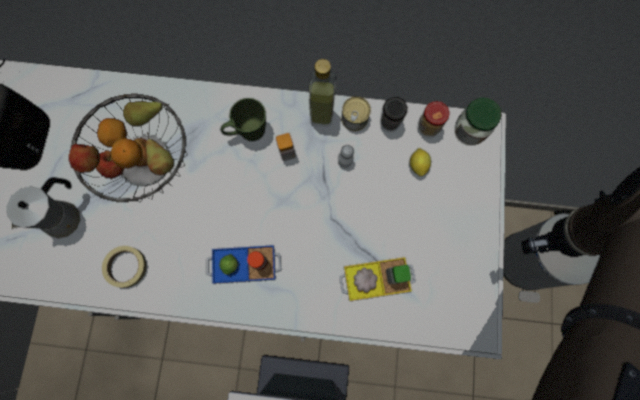

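The final top view shows the lime (229,265) and chilli (258,261) in the blue tray, and the garlic (367,280) and herb jar (402,273) in the yellow one. The bystanders haven't moved. Handing in.

```bash
python3 -c "
from station import env
print(env.sign_off())"
```

```text
the job is handed in; nothing more can be done
None
```

Both kits are made up and the job is handed in after about 25 s of robot time: in the last camera check all four things stood in their compartments within the limits and the orange-capped jar, lemon and salt shaker looked unmoved, but the sign-off returned no verdict.

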